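# Return the moulding sample to its drop-front cabinet

## Task

Pull the flap of the little sample cabinet right down, lift the piece of frame moulding out of the gluing cradle, and set it down and let go of it on the lowered flap, its leading end in the mouth of the empty bay. Then take it again at its outer end, slide it in and push it fully home against the back of the bay. Finally push the flap up until it is fully shut, leaving the moulding in the other bay and the jar, bottle and cup as they were.

Things in the scene. Friction and masses are not known exactly. Their poses are not given: they have to be found in the camera images.
- cabinet: Fixed wooden sample cabinet, 148 mm wide (y), 184 deep (x), 100 high; origin on the bench (height 0) under it, 100 mm behind its front plane on its centre line; x points into it, z up. Two bays side by side, open only in front: 56 mm wide, 172 deep, floor at 34 mm, underside of the clear 10 mm roof at 90 mm above the bench; centre lines at y = +-34 mm; walls 12 mm.
- hinge (a point): The middle of the hinge line of the cabinet's bottom-hinged front flap: 35 mm above the bench, in the cabinet's front plane. The hinge line runs along y; x points into the cabinet, z up.
- flap (a joint): Flap angle: 0 shut (upright), 1.571 fully down (level, at its stop); starts shut or a little ajar. Stiff hinge (0.25 N m, about 3 N at the tab): it stays where it is left. A wooden panel 148 mm wide, 12 thick, reaching 65 mm from the hinge, hiding the roof's edge, with a tab in the middle of its top edge. Down, its inner face is a shelf 35 mm above the bench, 1 mm above the bay floors.
- tab (a point): Grip point of the flap's tab, 92 mm from the hinge line along the flap and 6 mm outward of its inner face (mid-thickness). The tab is 36 mm wide (y), 12 thick, from 65 to 116 mm from the hinge. Shut, it stands above the roof; shut or down, it can be pinched across its width from above. The frame turns with the flap: z from hinge to tab end, x from outer to inner face.
- bay_mouth (a point): Middle of the mouth of the empty bay (left or right, lined with thin cork), at the floor, 34 mm above the bench, in the cabinet's front plane. x points into the bay, z up; the back is 172 mm along x. The other bay holds a like piece of moulding.
- moulding_mid (a point): Centre (half-way up) of the loose dark wooden moulding: 160 mm along x, 46 wide (y), 34 high (z, up); sides upright over the lower 27 mm, top stepped; either end may lead; 0.16 to 0.28 kg. It starts in the cradle, underside 25 mm above the bench. Home in the bay its outer end is 12 mm inside the front plane: there the roof shuts out a tool that points straight down.
- cradle: Fixed plywood gluing cradle, 200 mm long (x), 74 wide; origin on the bench under its centre. A trough at each end, with side walls 54 mm apart inside and an end wall, all 67 mm high (8 mm above the moulding's top). The troughs leave 84 mm of the moulding's middle free, where alone it can be gripped, across its width, to be lifted straight up. Between them only a strip 40 wide, 8 high.
- neighbour: The like piece of moulding that already lies in the other bay; origin at the centre of its underside. Leave it.
- gesso_jar: Bystander: jar, 72 mm across, 85 mm high; origin under its centre.
- glue_bottle: Bystander: bottle, 56 mm across, 150 mm high; origin under its centre.
- water_cup: Bystander: white cup, 76 mm across, 85 mm high; origin under its centre.
Not all that is in view belongs to the job. There is more than one size of the cabinet; the one meant has the size given above. What is shaped like the part that bears moulding_mid but yellow is not meant.

How it is judged (in metres and radians):
On the way, in this order (a step that is already met when the one before it is completed fails the run):
1. the flap is pulled right down (value of joint flap above 1.48 rad), for 0.1 s.
2. the moulding lies on the lowered flap in front of the empty bay, let go (value of joint flap above 1.45 rad and x of moulding_mid in the frame of bay_mouth between -0.1 and 0.03 m and y of moulding_mid in the frame of bay_mouth between -0.03 and 0.03 m and z of moulding_mid in the frame of bay_mouth below 0.027 m and angle between moulding_mid's own z axis and vertical below 0.15 rad and contact force between moulding and the fingers below 0.3 N and linear speed of moulding below 0.02 m/s), for 0.2 s.
3. the moulding is home against the back of the empty bay (x of moulding_mid in the frame of bay_mouth above 0.086 m and y of moulding_mid in the frame of bay_mouth between -0.012 and 0.012 m), for 0.1 s.
At the end, for the whole second after the job is handed in: The flap is shut (within 0.06 rad) and the moulding lies at rest in the formerly empty bay, profile up (within 0.1 rad), its leading end within 6 mm of the back and its centre within 12 mm of the bay's centre line (all of step 3 and value of joint flap below 0.06 rad and angle between moulding_mid's own z axis and vertical below 0.1 rad and linear speed of moulding below 0.02 m/s); the robot touches nothing.
It fails at once if the moulding in the other bay is moved by more than 20 mm (distance of neighbour from where it was at the start of the episode above 0.02 m).
It fails at once if the jar, bottle or cup is moved by more than 40 mm or tipped over (distance of any of gesso_jar, glue_bottle, water_cup from where it was at the start of the episode above 0.04 m or angle between any of gesso_jar, glue_bottle, water_cup's own z axis and vertical above 0.6 rad).
It also fails if it takes over 72 s, if anything falls off the work surface, if the arm or the gripper's body presses on something with over 40 N, if the wrist force passes 120 N, or if a joint passes its speed limit or range.

## Robot

A 6-joint arm with a two-finger parallel gripper is mounted at the origin on the work surface. World frame = base frame: x ahead of the robot, y to its left, z up, the work surface at z = 0. Lengths are in m, angles in degrees, forces in N, time in s.
With the tool pointing down it reaches from about 0.325 to 0.85 m from the base axis. Payload 15.5 kg.
Tool frame: the origin (TCP) lies at the very end of the fingers, on their centre line; the grasp point (between the pads) lies arm.grip_depth behind it (arm.grip_depth is the distance from the TCP to the grasp point, in m); z points along the fingers, y is the direction in which the jaws open and shut (so a half turn about z gives the same grasp; the last joint's range is limited). The gripper opens to 91 mm and grips with 3 to 60 N. Pads are 32 mm wide; open, the fingers measure 118 mm over their backs; the gripper's body (76 mm by 178 mm) begins 60 mm behind the grasp point.
Start: joints at [66.549, 28.281, 77.091, -0, 74.628, -5.472], TCP at [0.193, 0.594, 0.214] pointing down, gripper open.
Joint ranges: [-166.48, 166.48], [-47.26, 123.95], [12.59, 153.08], [-70.14, 250.14], [6.76, 159.57], [-176.63, 176.63]. Speed limits (degrees/s): [108.29, 108.29, 147.25, 172.46, 172.46, 172.46].

## Interface

Orientations are given as a 3x3 rotation matrix whose columns are the frame's x, y, z axes.
In Python, from rig import arm gives the robot as it stands. Calls block until the motion is done:
- arm.move_to(position, orientation): joint-space move of the TCP to a pose.
- arm.move_l(position, orientation=None, feed=0.15): straight line of the TCP; orientation=None keeps the orientation; feed is the mean speed in m/s.
- arm.move_joints(angles): joint-space move.
- arm.grip(opening): finger opening in m; the grip force is fixed at half the most; returns when the fingers have stopped.
- arm.sleep(seconds).
- arm.solve_ik(position, orientation): joint angles nearest the present ones, or None.
- arm.snapshot(name): name is "side" or "top"; returns the picture (480x640x3 uint8, red, green, blue); there is no depth.
- arm.get_calibration(name): a dict with "intrinsics" (3x3 intrinsics, pixels), "cam_to_world" (4x4, takes a point from camera to world coordinates). Camera axes: x right, y down, z forward; pixel columns grow to the right and rows downward; lengths in m; the calibration is good to about 2 mm. A picture is of the moment at which its call begins. get_calibration takes no time and is no camera call.
A pose or a line that the arm cannot do raises arm.Unreachable and nothing moves.
- arm.sign_off(): hands the job in, once; it reports no verdict.
Readings, each from a call of its own:
- arm.current_t(): time.
- arm.current_joint_positions(): joint angles.
- arm.current_dq(): joint speeds.
- arm.current_tau(): joint torques, N m.
- arm.current_ee_pos(): TCP position.
- arm.current_tool_rot(): TCP orientation.
- arm.current_force(): force on the tool from outside, world axes, zero at the start.
- arm.current_torque(): the same for the moment, N m.
- arm.current_width(): finger opening in m.
Only numpy, scipy, OpenCV 4.12 (cv2) and the standard library are available. Lean on these libraries where they do the work, as an engineer would, in place of code of your own. Each camera call takes 0.05 s, during which the arm holds its last target. There are 200 camera calls.

## Working session

There is one attempt and no reset: what is moved stays moved. The work goes in short steps, each a Python script; the robot and the scene stay as the last script left them, time stands still between calls to the robot, and variables do not carry over. Pictures are saved under pics/ and viewed, about 8 in all and at most 12, crops included, and the job is handed in when it is done.

```bash
ls; mkdir -p pics
python3 - <<'E'
from rig import arm
import cv2,numpy as np
np.set_printoptions(precision=4,suppress=True)
for n in("top","side"):
    im=arm.snapshot(n); cv2.imwrite(f"pics/{n}0.png",im[:,:,::-1]); c=arm.get_calibration(n); print(n,c["intrinsics"],c["cam_to_world"])
print(arm.grip_depth,arm.current_tool_rot(),arm.current_t(),arm.current_width())
E
```

```text
pics
top [[530.804    0.     314.7777]
 [  0.     530.804  243.4532]
 [  0.       0.       1.    ]] [[ 0.0214 -0.989   0.1464  0.4467]
 [-0.9998 -0.0221 -0.0033 -0.0104]
 [ 0.0065 -0.1463 -0.9892  1.2494]
 [ 0.      0.      0.      1.    ]]
side [[507.077    0.     321.1532]
 [  0.     507.077  243.9173]
 [  0.       0.       1.    ]] [[ 0.7442 -0.3457  0.5715 -0.0901]
 [-0.668  -0.3871  0.6356 -0.8213]
 [ 0.0015 -0.8548 -0.519   0.7391]
 [ 0.      0.      0.      1.    ]]
0.0188 [[-0.9512  0.3087 -0.0004]
 [ 0.3087  0.9512 -0.001 ]
 [ 0.0001 -0.0011 -1.    ]] 0.1 0.09106708411854711
```

View pics/top0.png

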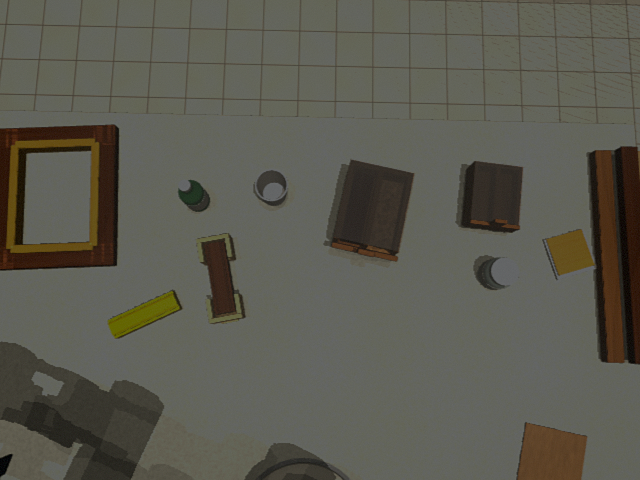

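View pics/side0.png

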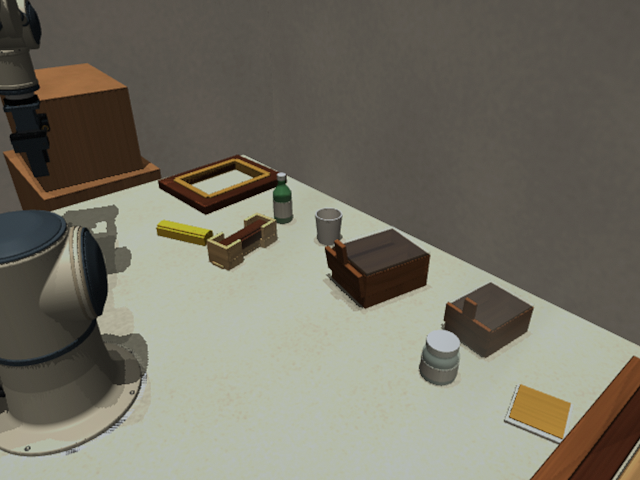

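Top view: the large cabinet is around (372,210) with its flap edge at about (333–398, 245–257). The cradle with the dark moulding is around (220,278), the bottle at (193,194), the cup at (271,188) and the jar at (497,272). A smaller cabinet sits at (493,195), and the yellow decoy at (144,314). Next I'll take enlarged, brightened crops.

```bash
cat > h.py <<'E'
import numpy as np,cv2
from rig import arm
np.set_printoptions(precision=4,suppress=True)
def ray(n,px,z):
    c=arm.get_calibration(n);K=c["intrinsics"];T=c["cam_to_world"]
    px=np.atleast_2d(px).astype(float); d=np.c_[px,np.ones(len(px))]@np.linalg.inv(K).T@T[:3,:3].T
    o=T[:3,3]; return o+d*((z-o[2])/d[:,2])[:,None]
def proj(n,P):
    c=arm.get_calibration(n);T=np.linalg.inv(c["cam_to_world"]);p=np.atleast_2d(P)@T[:3,:3].T+T[:3,3]
    q=p@np.array(c["intrinsics"]).T; return q[:,:2]/q[:,2:]
def crop(im,x0,y0,w,h,s,gain=1.0):
    return cv2.resize(np.clip(im[y0:y0+h,x0:x0+w,::-1]*gain,0,255).astype(np.uint8),None,fx=s,fy=s,interpolation=cv2.INTER_CUBIC)
E
python3 - <<'E'
from h import *
t=cv2.imread("pics/top0.png")[:,:,::-1]; s=cv2.imread("pics/side0.png")[:,:,::-1]
a=crop(t,320,150,105,120,5,2.5); b=crop(t,190,225,60,105,5,2.5)[:600]
o=np.zeros((600,800,3),np.uint8);o[:600,:525]=a;o[:525,525:800]=b[:525,:275];cv2.imwrite("pics/c1.png",o)
cv2.imwrite("pics/c2.png",crop(s,200,195,240,120,3.3,1.8))
E
```

```text
(no output)
```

View pics/c1.png

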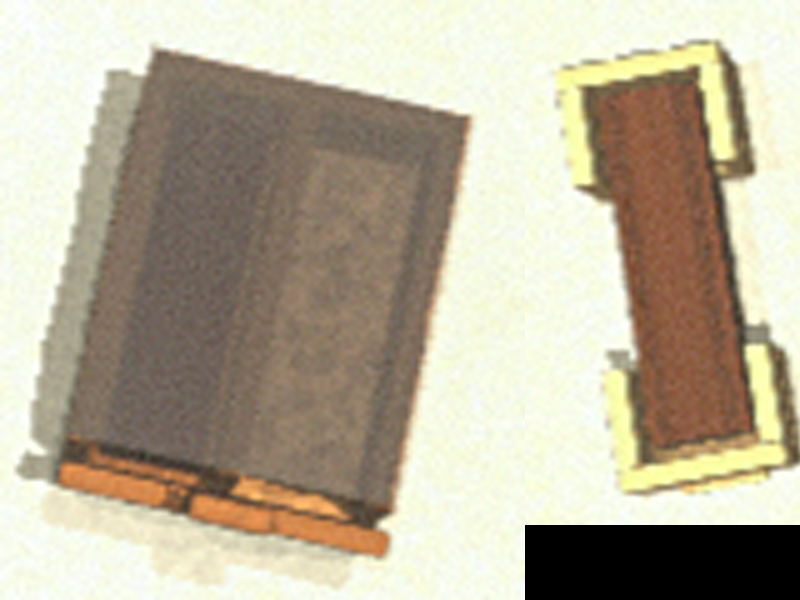

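View pics/c2.png

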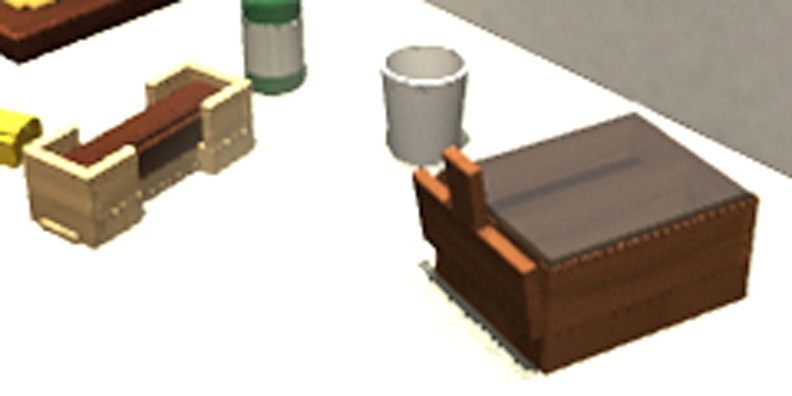

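Crop c1: the roof corners are at crop pixels (153,47), (470,117), (392,512) and (75,438). The flap is slightly ajar and its tab is at about (235,512). The cork-lined (empty) bay is on the right. The cradle rim corners are at (556,72), (718,42), (787,452) and (625,492), and the moulding lies between them. Crop c2 confirms the tab stands above the flap's middle.

Run:
```python
from h import *
R=ray("top",np.array([(153,47),(470,117),(392,512),(75,438)])/5+[320,150]-0.4,0.1)
print("roof",R); d=lambda a,b:np.linalg.norm(a-b)
print(d(R[0],R[1]),d(R[2],R[3]),d(R[0],R[3]),d(R[1],R[2]))
print("axis deg",[np.degrees(np.arctan2(*(v[1::-1]))) for v in(R[0]-R[3],R[1]-R[2])],"w-axis",[np.degrees(np.arctan2(-v[0],v[1])) for v in(R[0]-R[1],R[3]-R[2])])
print("front mid",(R[2]+R[3])/2,"back mid",(R[0]+R[1])/2)
C=ray("top",(np.array([(556,72),(718,42),(787,452),(625,492)])-[525,0])/5+[190,225]-0.4,0.067)
print("cradle",C,d(C[0],C[1]),d(C[2],C[3]),d(C[0],C[3]),d(C[1],C[2]),C.mean(0),[np.degrees(np.arctan2(*(v[1::-1]))) for v in(C[0]-C[3],C[1]-C[2])])
M=ray("top",(np.array([(590,92),(697,70),(750,440),(645,452)])-[525,0])/5+[190,225]-0.4,0.055);print("mould",M,M.mean(0))
# side-view roof corners check
S=ray("side",np.array([(632,114),(757,197),(547,265)])/3.3+[200,195],0.1);print("side roof BL?,BR,FR",S)
for n,px,z in(("jar",(503,270),.085),("cup",(270,186),.085),("bottle",(184,186),.15),("smallcab",(500,165),.1)):print(n,ray("top",px,z))
# tab top in side view
print("tab top side",ray("side",np.array([(452,150),(480,168)])/3.3+[200,195],0.149))
print("tab top/top view",ray("top",np.array([(190,512),(272,530)])/5+[320,150],0.149))
print("flap top outer edge",ray("top",np.array([(62,485),(385,555)])/5+[320,150],0.099))
```

```text
roof [[ 0.81   -0.0895  0.1   ]
 [ 0.781  -0.2316  0.1   ]
 [ 0.602  -0.1964  0.1   ]
 [ 0.6317 -0.0573  0.1   ]]
0.14508446649181728 0.1422418084989839 0.18123989259160309 0.1823602025665034
axis deg [np.float64(-10.219922559929765), np.float64(-11.122916327201985)] w-axis [np.float64(-11.561679674774718), np.float64(-12.030815226596443)]
front mid [ 0.6168 -0.1269  0.1   ] back mid [ 0.7955 -0.1606  0.1   ]
cradle [[0.6259 0.2537 0.067 ]
 [0.6412 0.1815 0.067 ]
 [0.4586 0.1428 0.067 ]
 [0.4397 0.2133 0.067 ]] 0.07383611678813477 0.07299319800105691 0.19054129193422173 0.18661554000637215 [0.5413 0.1978 0.067 ] [np.float64(12.252888672259283), np.float64(11.967488975366296)]
mould [[0.6188 0.2405 0.055 ]
 [0.63   0.1924 0.055 ]
 [0.4637 0.1611 0.055 ]
 [0.4574 0.2076 0.055 ]] [0.5425 0.2004 0.055 ]
side roof BL?,BR,FR [[ 0.7945 -0.1057  0.1   ]
 [ 0.7706 -0.2443  0.1   ]
 [ 0.598  -0.2035  0.1   ]]
jar [[ 0.5691 -0.4307  0.085 ]]
cup [[0.7476 0.0894 0.085 ]]
bottle [[0.7266 0.2664 0.15  ]]
smallcab [[ 0.804  -0.4257  0.1   ]]
tab top side [[ 0.5966 -0.1114  0.149 ]
 [ 0.5944 -0.1412  0.149 ]]
tab top/top view [[ 0.5927 -0.1048  0.149 ]
 [ 0.5859 -0.1391  0.149 ]]
flap top outer edge [[ 0.61   -0.0529  0.099 ]
 [ 0.5823 -0.1944  0.099 ]]
```

```bash
cat >> h.py <<'E'
YAW=np.radians(-11.2); F=np.array([0.616,-0.1258])   # cabinet yaw, front-plane centre (first estimate)
def rot(yaw,tilt=0.):
    f=np.array([np.cos(yaw),np.sin(yaw),0]); y=np.array([-np.sin(yaw),np.cos(yaw),0])
    z=np.sin(tilt)*f+np.array([0,0,-np.cos(tilt)]); return np.c_[np.cross(y,z),y,z]
def cab(x,y,z):   # front-plane frame -> world
    c,s=np.cos(YAW),np.sin(YAW); return np.array([F[0]+c*x-s*y,F[1]+s*x+c*y,z])
def tabtcp(q,r=0.097,o=0.006):  # TCP (tool down) with grasp point on the tab at flap angle q
    return cab(-r*np.sin(q)-o*np.cos(q),0,0.035+r*np.cos(q)-o*np.sin(q)-arm.grip_depth)
def st(*a): print(*a,"t",round(arm.current_t(),2),"p",arm.current_ee_pos(),"F",np.array(arm.current_force()),"w",round(arm.current_width(),4))
E
python3 - <<'E'
from h import *
R=rot(YAW); q0=0.12; p=tabtcp(q0)
arm.move_to(p+[0,0,.08],R); st("above"); arm.move_l(p,R,feed=.12); st("at"); arm.grip(.03); st("grip")
for q in np.linspace(q0,1.6,9)[1:]:
    arm.move_l(tabtcp(q),R,feed=.15); st(round(q,2))
arm.grip(.09); arm.move_l(np.array(arm.current_ee_pos())+[0,0,.2],feed=.3); st("up")
arm.move_to(np.array([.5413,.1978,.2]),rot(np.radians(12.1))); st()
im=arm.snapshot("top"); cv2.imwrite("pics/top1.png",im[:,:,::-1]); cv2.imwrite("pics/side1.png",arm.snapshot("side")[:,:,::-1])
o=np.zeros((600,800,3),np.uint8); o[:,:525]=crop(im,320,170,105,120,5,2.5); o[:525,525:]=crop(im,190,225,55,105,5,2.5); cv2.imwrite("pics/c3.png",o)
E
```

```text
above t 3.0 p [ 0.5989 -0.1217  0.1918] F [ 0.1242 -0.0944  0.1638] w 0.0915
at t 3.82 p [ 0.5992 -0.1225  0.1124] F [-0.426  -0.2935  0.8271] w 0.091
grip t 4.7 p [ 0.5988 -0.1224  0.1118] F [0.208  0.1878 0.6564] w 0.0357
0.3 t 4.97 p [ 0.5812 -0.1188  0.1067] F [-1.4282  1.1108 -4.0466] w 0.036
0.49 t 5.23 p [ 0.5657 -0.1158  0.0988] F [-1.968   1.5503 -6.3981] w 0.0353
0.68 t 5.5 p [ 0.552 -0.113  0.088] F [  1.9544   1.9091 -10.9776] w 0.0358
0.86 t 5.77 p [ 0.5404 -0.1106  0.0747] F [  3.6133   2.5672 -11.7816] w 0.0357
1.04 t 6.03 p [ 0.5313 -0.1088  0.0595] F [ 4.1826  3.7352 -8.8807] w 0.0358
1.23 t 6.3 p [ 0.5249 -0.1075  0.0427] F [ 3.2224  4.2068 -8.6219] w 0.0357
1.42 t 6.57 p [ 0.5216 -0.1069  0.025 ] F [ 3.1799  5.5408 -8.0829] w 0.0357
1.6 t 6.83 p [ 0.5214 -0.1068  0.0069] F [ 2.0041  4.5134 -7.5249] w 0.0356
up t 8.58 p [ 0.5205 -0.1068  0.2067] F [-0.537   0.1344 -0.9034] w 0.0902
t 9.75 p [0.5414 0.1968 0.1997] F [ 0.0664 -0.1511 -0.2061] w 0.0898
```

View pics/c3.png

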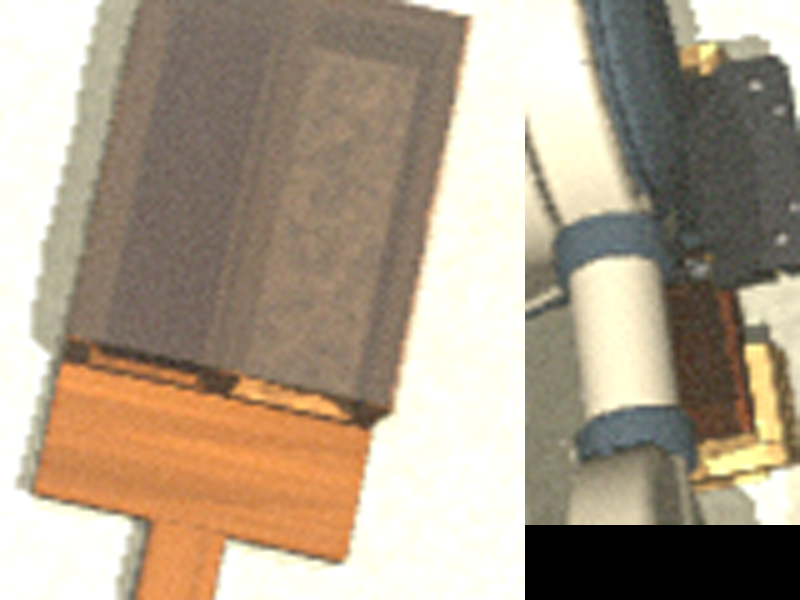

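The flap is down. Its corners in the crop are at (33,493), (345,562), (372,430) and (62,360), and the cork bay is on the right. I'll refine the cabinet pose from these, then pick the moulding.

Run:
```python
from h import *
P=ray("top",np.array([(33,493),(345,562),(372,430),(62,360)])/5+[320,170]-.4,.035)
print(P); d=lambda a,b:np.linalg.norm(a-b); print(d(P[0],P[1]),d(P[2],P[3]),d(P[0],P[3]),d(P[1],P[2]))
w=(P[0]-P[1])+(P[3]-P[2]); print("yaw",np.degrees(np.arctan2(-w[0],w[1])))
m=(P[0]+P[1])/2; print("hinge from outer edge",m[:2]+.065*np.array([np.cos(YAW),np.sin(YAW)]),"outer mid in frame",(m[:2]-F)@np.array([[np.cos(YAW),-np.sin(YAW)],[np.sin(YAW),np.cos(YAW)]]))
Y=np.radians(11.7); R=rot(Y); p=np.array([.5413,.1978,.030])
arm.move_l(p+[0,0,.05],R,feed=.2); arm.move_l(p,R,feed=.12); st("at"); arm.grip(.04); st("grip"); arm.move_l(p+[0,0,.12],R,feed=.15); st("lift")
arm.move_to(cab(-.11,-.034,.15),rot(YAW)); st("front")
im=arm.snapshot("top"); cv2.imwrite("pics/top2.png",im[:,:,::-1]); s=arm.snapshot("side"); cv2.imwrite("pics/side2.png",s[:,:,::-1])
o=np.vstack([crop(im,270,150,160,110,5,2.2)[:300*2:1][:550],]); cv2.imwrite("pics/c4t.png",o)
cv2.imwrite("pics/c4.png",crop(s,200,150,260,190,3,1.8))
```

```text
[[ 0.5696 -0.0418  0.035 ]
 [ 0.541  -0.1853  0.035 ]
 [ 0.6022 -0.1977  0.035 ]
 [ 0.6317 -0.0541  0.035 ]]
0.14629705695782758 0.1465805901073463 0.06329963323033384 0.0624490443429956
yaw -11.429514328432985
hinge from outer edge [ 0.6191 -0.1262] outer mid in frame [-0.0619  0.0002]
at t 11.17 p [0.5418 0.1979 0.0308] F [0.0912 0.3845 0.1831] w 0.09
grip t 11.91 p [0.5413 0.1979 0.0301] F [-0.2574  1.1764  2.6914] w 0.0461
lift t 12.86 p [0.5407 0.1977 0.1491] F [-0.2084 -0.5702 -3.0662] w 0.0462
front t 14.13 p [ 0.5018 -0.137   0.1499] F [ 0.0216 -0.1348 -3.2376] w 0.046
```

View pics/c4.png

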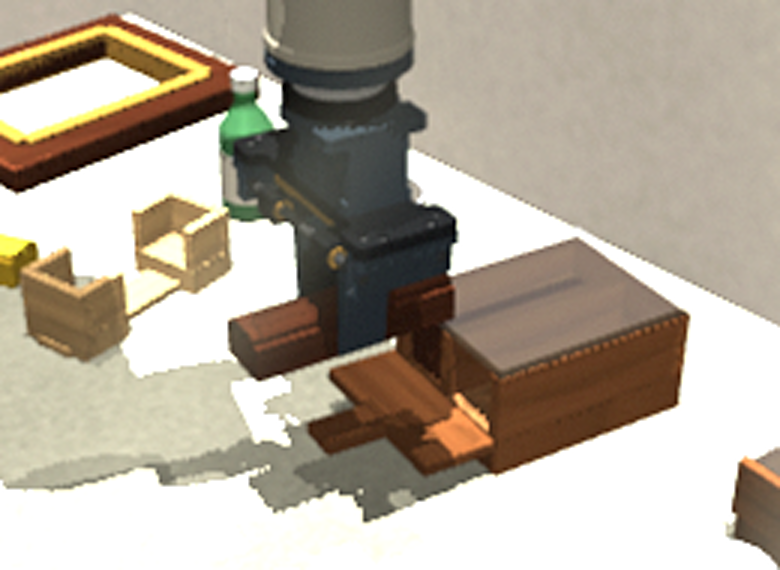

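The moulding is held level in front of the right (cork) bay, which is empty. The outer bottom corner is at about (258,378) and the leading bottom corner at about (453,320), both crop pixels. I'll compute the grasp offset along the length and place it.

```bash
sed -i 's/^YAW=.*/YAW=np.radians(-11.35); F=np.array([0.617,-0.126])   # refined on the lowered flap/' h.py
python3 - <<'E'
from h import *
P=ray("side",np.array([(258,378),(453,320)])/3+[200,150],.145)[:,:2]
A=np.array([[np.cos(YAW),-np.sin(YAW)],[np.sin(YAW),np.cos(YAW)]])
L=(P-F)@A; t=(np.array(arm.current_ee_pos())[:2]-F)@A
print("ends in front frame",L,"tcp",t)
off=L[0,0]+.080-t[0]; print("moulding centre minus tcp x:",off,"length",L[1,0]-L[0,0])
if abs(off)>.02: raise SystemExit
R=rot(YAW); x0=-.11-off; xp=-.045-off
arm.move_l(cab(x0,-.034,.0435),R,feed=.15); st("low")
arm.move_l(cab(xp,-.034,.0425),R,feed=.12); st("in mouth")
arm.move_l(cab(xp,-.034,.0402),R,feed=.03); st("down")
arm.grip(.07); st("rel"); arm.sleep(.4)
arm.move_l(cab(xp,-.034,.16),R,feed=.2); st("up")
arm.move_to(cab(-.16,-.034,.2),R)
im=arm.snapshot("side"); cv2.imwrite("pics/side3.png",im[:,:,::-1]); cv2.imwrite("pics/c5.png",crop(im,250,200,200,140,4,1.8))
E
```

```text
ends in front frame [[-0.1844 -0.0513]
 [-0.0295 -0.0575]] tcp [-0.1108 -0.0332]
moulding centre minus tcp x: 0.006386850547953474 length 0.15491592478407487
low t 15.09 p [ 0.4967 -0.1365  0.0441] F [-0.1559 -0.7582 -2.031 ] w 0.0457
in mouth t 15.78 p [ 0.5592 -0.149   0.0426] F [ 0.7582 -0.0909 -3.1176] w 0.0458
down t 16.03 p [ 0.5593 -0.1491  0.0402] F [-0.0168  0.4652 -2.1264] w 0.0459
rel t 16.59 p [ 0.56   -0.1492  0.0402] F [-0.3086  0.5046  0.9264] w 0.0702
up t 17.74 p [ 0.5594 -0.149   0.1591] F [-0.8121  0.419  -0.3909] w 0.0698
```

View pics/c5.png

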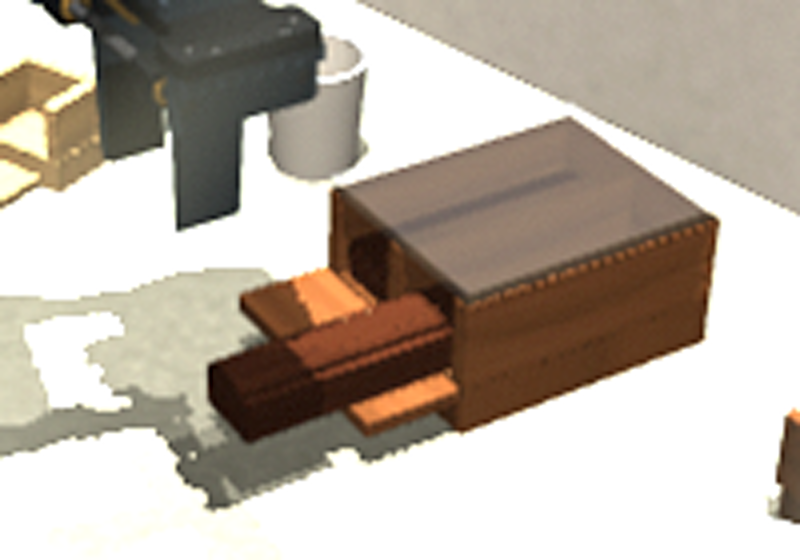

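The moulding lies flat on the flap, with its leading end inside the right bay and its outer bottom corner at crop (248,440). Next I'll regrasp the outer end, slide it in, then push home with the tool tilted.

Run:
```python
from h import *
A=np.array([[np.cos(YAW),-np.sin(YAW)],[np.sin(YAW),np.cos(YAW)]])
e=(ray("side",np.array([(248,440)])/4+[250,200],.035)[0,:2]-F)@A; print("outer corner",e,"expected -.125,-.057")
R=rot(YAW); g=-.125+.018; zt=.0415
arm.grip(.09)
arm.move_l(cab(g,-.034,.11),R,feed=.2); arm.move_l(cab(g,-.034,zt),R,feed=.12); st("at")
arm.grip(.04); st("grip")
for x in np.linspace(g,-.024,5)[1:]:
    arm.move_l(cab(x,-.034,zt),R,feed=.08); f=np.array(arm.current_force()); st(round(x,3))
    if np.linalg.norm(f[:2])>25: print("STOP"); break
arm.grip(.065); st("rel")
arm.move_l(cab(x,-.034,.16),R,feed=.2)
th=np.radians(30); Rt=rot(YAW,th)
def tip(xc,zc=.058): return cab(xc-.016*np.cos(th),-.034,zc-.016*np.sin(th))
try:
    print("ik",[arm.solve_ik(tip(v),Rt) is not None for v in(-.08,-.03,.014)])
    arm.move_to(tip(-.09,.15),Rt); arm.grip(.0); st("tilted")
except arm.Unreachable as ex: print("unreach",ex)
im=arm.snapshot("side"); cv2.imwrite("pics/side4.png",im[:,:,::-1]); cv2.imwrite("pics/c6.png",crop(im,250,170,200,150,4,1.8))
```

```text
outer corner [-0.1259 -0.0543] expected -.125,-.057
at t 20.23 p [ 0.5057 -0.1384  0.0423] F [0.1861 0.2774 0.534 ] w 0.0901
grip t 20.98 p [ 0.5054 -0.1383  0.0415] F [-0.5173 -0.6135  1.5305] w 0.046
-0.086 t 21.38 p [ 0.5261 -0.1425  0.0415] F [ 2.1895 -0.9194  0.5737] w 0.0459
-0.066 t 21.79 p [ 0.546  -0.1464  0.0415] F [ 1.6717 -0.3282  1.7515] w 0.0461
-0.045 t 22.2 p [ 0.5664 -0.1505  0.0415] F [ 2.1573 -0.3399  3.5314] w 0.0461
-0.024 t 22.61 p [ 0.5867 -0.1546  0.0415] F [ 3.2965 -0.4128  2.8151] w 0.0459
rel t 23.11 p [ 0.5866 -0.1546  0.0415] F [-0.7325 -0.0677  0.1439] w 0.0649
ik [True, True, False]
tilted t 25.82 p [ 0.5085 -0.1389  0.142 ] F [ 0.6177 -0.2105  0.1217] w 0.0002
```

View pics/c6.png

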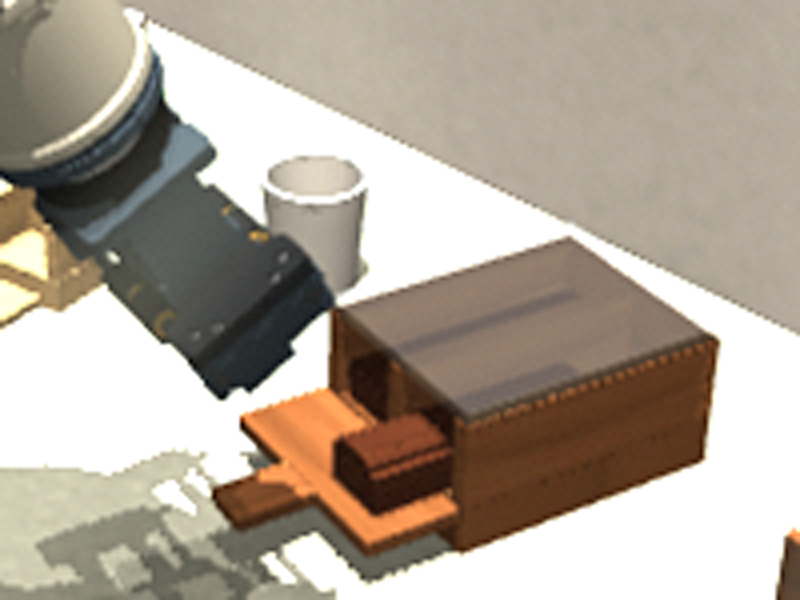

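The moulding now protrudes about 40 mm from the bay, squarely. The 30° tilt pose is unreachable at full depth, so I'll scan other tilts.

Run:
```python
from h import *
print(arm.current_joint_positions())
for flip in(0,np.pi):
  for th in np.radians([15,20,25,30,35,40,50,60]):
    out=[]
    for xc in(-.06,-.02,.0,.008,.015):
        Rt=rot(YAW,th)
        if flip: Rt=Rt@np.diag([-1,-1,1])
        s=arm.solve_ik(cab(xc-.016*np.cos(th),-.034,.058-.016*np.sin(th)),Rt); out.append(None if s is None else np.round(s).astype(int).tolist())
    print(flip>0,np.degrees(th).round(),out)
```

```text
[ -27.0127   19.1662  121.8201   38.2773   12.5857 -141.2505]
False 15.0 [[-23, 31, 110, 7, 25, -108], [-22, 33, 104, 6, 28, -106], [-22, 34, 101, 5, 30, -105], [-22, 35, 100, 5, 31, -104], [-22, 35, 99, 5, 31, -104]]
False 20.0 [[-24, 31, 114, 16, 16, -117], [-23, 33, 109, 12, 19, -112], [-22, 34, 106, 10, 21, -110], [-22, 34, 105, 10, 22, -110], [-22, 34, 104, 10, 23, -109]]
False 25.0 [[-25, 32, 118, 47, 8, -149], [-24, 33, 113, 29, 11, -130], [-23, 34, 110, 24, 12, -124], [-23, 34, 109, 22, 13, -122], [-23, 35, 108, 21, 14, -120]]
False 30.0 [[-26, 33, 123, 127, 9, 131], None, None, None, None]
False 35.0 [[-27, 36, 127, 152, 19, 104], [-25, 36, 121, 145, 14, 112], [-25, 37, 118, 140, 12, 118], [-24, 37, 117, 138, 11, 121], [-24, 37, 116, 136, 10, 123]]
False 40.0 [[-28, 40, 131, 159, 31, 95], [-26, 39, 125, 157, 25, 99], [-25, 39, 122, 156, 22, 102], [-25, 39, 121, 155, 21, 103], [-25, 39, 120, 154, 20, 104]]
False 50.0 [[-30, 51, 138, 163, 59, 87], [-28, 48, 132, 163, 50, 90], [-27, 47, 129, 163, 46, 92], [-27, 47, 128, 163, 45, 92], [-26, 46, 127, 163, 43, 93]]
False 60.0 [[-3
[... 596 characters left out ...]
0 [[-26, 33, 123, 127, 9, -49], None, None, None, None]
True 35.0 [[-27, 36, 127, 152, 19, -76], [-25, 36, 121, 145, 14, -68], [-25, 37, 118, 140, 12, -62], [-24, 37, 117, 138, 11, -59], [-24, 37, 116, 136, 10, -57]]
True 40.0 [[-28, 40, 131, 159, 31, -85], [-26, 39, 125, 157, 25, -81], [-25, 39, 122, 156, 22, -78], [-25, 39, 121, 155, 21, -77], [-25, 39, 120, 154, 20, -76]]
True 50.0 [[-30, 51, 138, 163, 59, -93], [-28, 48, 132, 163, 50, -90], [-27, 47, 129, 163, 46, -88], [-27, 47, 128, 163, 45, -88], [-26, 46, 127, 163, 43, -87]]
True 60.0 [[-33, 67, 144, 162, 89, -101], [-30, 60, 137, 164, 76, -95], [-29, 58, 134, 164, 71, -94], [-28, 57, 132, 164, 69, -93], [-28, 57, 131, 165, 68, -92]]
```

The wrist is singular near 28°. A 40° tilt with the wrist flipped is well conditioned and also clears the roof better, so I'll use that.

Run:
```python
from h import *
th=np.radians(40); Rt=rot(YAW,th)@np.diag([-1,-1,1])
def tip(xc,zc=.060): return cab(xc-.016*np.cos(th),-.034,zc-.016*np.sin(th))
arm.move_l(np.array(arm.current_ee_pos())+[0,0,.06],feed=.2)
arm.move_to(tip(-.09,.16),Rt); st("tilt40"); print(arm.current_joint_positions())
arm.move_l(tip(-.065),Rt,feed=.15); st("low")
arm.move_l(tip(-.03),Rt,feed=.08); st(-.03)
for x in list(np.arange(-.02,.0101,.01))+[.012,.014,.016]:
    arm.move_l(tip(x),Rt,feed=.05); f=np.array(arm.current_force()); st(round(x,3))
    if np.linalg.norm(f[:2])>15: print("contact stop"); break
arm.move_l(tip(-.07),Rt,feed=.15); arm.move_l(tip(-.09,.16),Rt,feed=.2); st("out")
im=arm.snapshot("top"); cv2.imwrite("pics/top5.png",im[:,:,::-1]); s=arm.snapshot("side"); cv2.imwrite("pics/side5.png",s[:,:,::-1])
o=np.zeros((600,800,3),np.uint8); a=crop(im,320,150,105,120,3.5,2.5); b=crop(s,320,220,120,105,3.5,2);o[:a.shape[0],:a.shape[1]]=a;o[:b.shape[0],375:375+b.shape[1]]=b; cv2.imwrite("pics/c7.png",o[:430])
```

```text
tilt40 t 28.19 p [ 0.5101 -0.1391  0.1495] F [0.5019 0.2119 0.2697] w 0.0003
[-29.5363  21.1071 130.0412 129.3878  15.0525 -54.5949]
low t 29.19 p [ 0.5346 -0.1441  0.0503] F [ 0.0063  0.424  -0.2296] w 0.0004
-0.03 t 29.78 p [ 0.5686 -0.1509  0.0499] F [-0.4415 -0.2295 -0.3952] w 0.0007
-0.02 t 30.13 p [ 0.579  -0.1531  0.0498] F [-0.0216  0.8571  0.1335] w 0.0004
-0.01 t 30.48 p [ 0.5889 -0.155   0.0499] F [-0.3631  0.3492  0.0452] w 0.0006
0.0 t 30.83 p [ 0.5987 -0.157   0.0498] F [ 0.4414 -0.8603  0.1071] w 0.0002
0.01 t 31.18 p [ 0.6085 -0.159   0.0498] F [ 0.488  -0.133   0.2133] w 0.0004
0.012 t 31.43 p [ 0.61   -0.1592  0.0497] F [-1.2243  0.0324 -0.8481] w 0.0004
0.014 t 31.68 p [ 0.6112 -0.1595  0.0493] F [-4.7956  0.7774  0.7068] w 0.0006
0.016 t 31.93 p [ 0.6119 -0.1594  0.0488] F [-14.4749   2.195    6.6235] w 0.0005
out t 33.67 p [ 0.5102 -0.1393  0.1498] F [ 0.2401 -0.1541  0.1988] w 0.0006
```

View pics/c7.png

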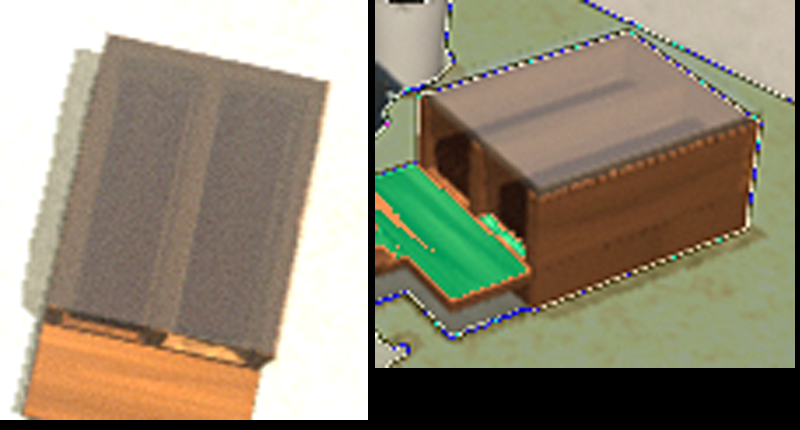

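The moulding no longer protrudes, and the force rose right at the expected depth (C x ≈ 0.012). The right bay now looks filled like the left one. I'll close the flap by pinching the tab and reversing the arc.

Run:
```python
from h import *
R=rot(YAW); q0=1.571; p=tabtcp(q0)
arm.move_l(np.array(arm.current_ee_pos())+[0,0,.07],feed=.2)
arm.move_to(p+[0,0,.2],R); arm.grip(.09); st("above"); arm.move_l(p+[0,0,.003],R,feed=.15); st("at"); arm.grip(.03); st("grip")
for q in list(np.linspace(q0,.0,10)[1:])+[-.03,-.05]:
    arm.move_l(tabtcp(q),R,feed=.12); st(round(q,2))
    if np.linalg.norm(arm.current_force())>35: print("stop");break
arm.grip(.09); arm.move_l(np.array(arm.current_ee_pos())+[0,0,.08],feed=.2); st("up")
arm.move_to(cab(-.2,0,.22),R); arm.grip(0); st("away")
im=arm.snapshot("top"); cv2.imwrite("pics/top6.png",im[:,:,::-1]); s=arm.snapshot("side"); cv2.imwrite("pics/side6.png",s[:,:,::-1])
g=lambda i,g:np.clip(i.astype(float)*g,0,255).astype(np.uint8)
a=crop(g(im,2.5),320,150,105,120,3.5); b=crop(g(s,1.8),310,210,130,105,3.3)
o=np.zeros((420,800,3),np.uint8);o[:a.shape[0],:a.shape[1]]=a;o[:b.shape[0],370:370+b.shape[1]]=b; cv2.imwrite("pics/c8.png",o)
```

```text
above t 38.25 p [ 0.5219 -0.1069  0.2102] F [-0.2324  0.5414  0.0443] w 0.0897
at t 39.72 p [ 0.5223 -0.107   0.0138] F [ 0.348   0.3771 -0.3749] w 0.0899
grip t 40.58 p [ 0.5219 -0.1069  0.0132] F [ 1.4734  0.6496 -0.9631] w 0.036
1.4 t 40.85 p [ 0.522  -0.1069  0.0274] F [-4.4555  0.971   4.377 ] w 0.0357
1.22 t 41.14 p [ 0.5251 -0.1075  0.0439] F [-5.4398  1.7825  7.398 ] w 0.0357
1.05 t 41.43 p [ 0.5311 -0.1087  0.0597] F [-8.2772  0.9526  9.0353] w 0.0358
0.87 t 41.73 p [ 0.5399 -0.1105  0.0743] F [-11.4797   0.5994  12.6507] w 0.0357
0.7 t 42.02 p [ 0.5511 -0.1128  0.0871] F [-8.7264  2.0554 14.715 ] w 0.0357
0.52 t 42.31 p [ 0.5643 -0.1154  0.0978] F [-8.6949  1.9573 14.8256] w 0.0358
0.35 t 42.6 p [ 0.5791 -0.1184  0.106 ] F [-7.5933  1.4676 15.8053] w 0.0357
0.17 t 42.89 p [ 0.5954 -0.1217  0.1115] F [-4.5491  1.133  14.9584] w 0.0355
0.0 t 43.18 p [ 0.6124 -0.1252  0.1142] F [-1.4851  0.3677 12.2855] w 0.0356
-0.03 t 43.43 p [ 0.6145 -0.1256  0.1143] F [-5.5075  0.7082 15.1094] w 0.0354
-0.05 t 43.68 p [ 0.6161 -0.1259  0.1144] F [-7.653   1.9609 16.0727] w 0.0358
up t 45.17 p [ 0.6159 -0.1258  0.1937] F [-0.4722 -0.5778 -0.1707] w 0.09
away t 47.34 p [ 0.4209 -0.0866  0.22  ] F [ 0.5993 -0.6841 -0.2   ] w 0.0003
```

View pics/c8.png

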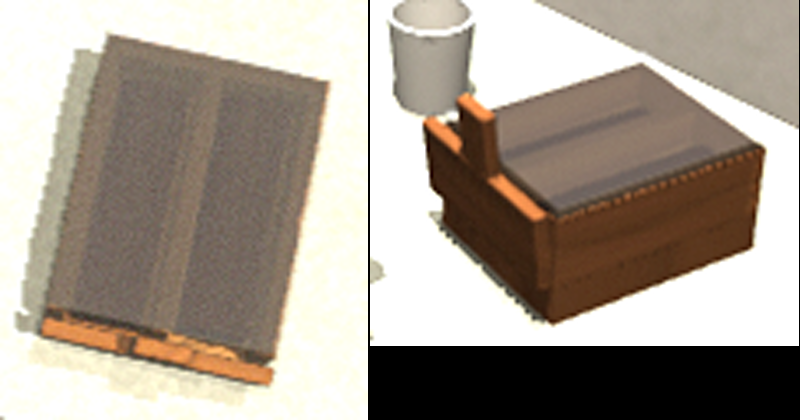

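From above the flap looks shut or nearly so, but its outer edge at about (42,337)–(272,383) still shows a thin bright strip behind it. I'll push on the tab's outer face with closed fingers, which will both measure the angle and finish the closing.

Run:
```python
from h import *
R=rot(YAW); A=np.array([[np.cos(YAW),-np.sin(YAW)],[np.sin(YAW),np.cos(YAW)]])
print("flap outer top edge, front frame",(ray("top",np.array([(42,337),(272,383)])/3.5+[320,150]-.4,.1)[:,:2]-F)@A)
arm.move_l(cab(-.10,0,.118),R,feed=.2); arm.move_l(cab(-.05,0,.118),R,feed=.15)
for x in np.arange(-.046,-.015,.003):
    arm.move_l(cab(x,0,.118),R,feed=.05); f=np.array(arm.current_force()); a=(np.array(arm.current_ee_pos())[:2]-F)@A
    print(round(x,3),a.round(4),f)
    if np.linalg.norm(f)>22: break
arm.move_l(cab(-.12,0,.118),R,feed=.15); arm.move_l(cab(-.2,0,.22),R,feed=.2); st("away")
im=arm.snapshot("top"); cv2.imwrite("pics/top7.png",im[:,:,::-1]); s=arm.snapshot("side"); cv2.imwrite("pics/side7.png",s[:,:,::-1])
g=lambda i,g:np.clip(i.astype(float)*g,0,255).astype(np.uint8)
a=crop(g(im,2.5),320,215,90,60,4.4); b=crop(g(s,1.8),310,210,130,105,3)
o=np.zeros((320,800,3),np.uint8);o[:a.shape[0],:a.shape[1]]=a;o[:b.shape[0],400:400+b.shape[1]]=b; cv2.imwrite("pics/c9.png",o)
```

```text
flap outer top edge, front frame [[-0.0194  0.0725]
 [-0.0163 -0.0736]]
-0.046 [-0.0464 -0.    ] [ 0.6445 -0.4754 -0.0829]
-0.043 [-0.0429 -0.    ] [-0.0771  0.0029  0.1894]
-0.04 [-0.0399  0.    ] [-0.2644 -0.6162  0.6041]
-0.037 [-0.0368 -0.    ] [-0.2822  0.6587  0.2409]
-0.034 [-0.0337 -0.    ] [0.345  0.5197 0.2214]
-0.031 [-0.0307 -0.    ] [0.1608 0.389  0.1394]
-0.028 [-0.0278  0.    ] [ 0.0096 -0.015   0.2792]
-0.025 [-0.0277  0.    ] [-16.8243   2.6173  11.2693]
-0.022 [-0.0276  0.0001] [-33.9172   4.3971  22.7209]
away t 52.64 p [ 0.4214 -0.0868  0.2195] F [-0.3722 -0.5235 -0.1178] w 0.0007
```

View pics/c9.png

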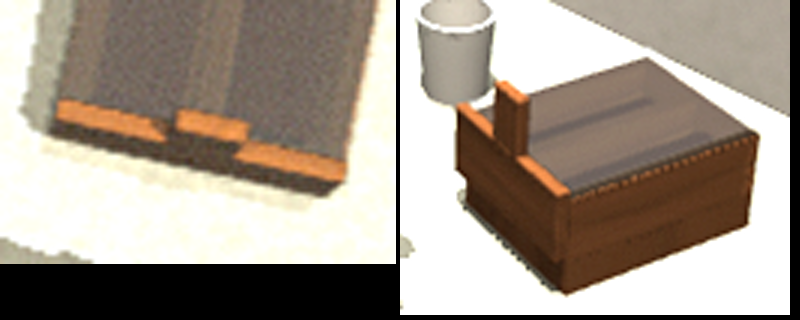

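The push met a hard stop at TCP x = −0.0277 m in the front-plane frame. The shut flap should give −0.028, and the picture shows the panel flush with the roof edge. The same frame puts the moulding's outer end at about 13 mm inside the front plane, so it is home. The robot is clear and I'm handing in.

Run:
```python
from h import *
a=cv2.imread("pics/top0.png").astype(int);b=cv2.imread("pics/top7.png").astype(int)
for n,(x,y) in dict(jar=(497,272),cup=(271,188),bottle=(193,194)).items(): print(n,abs(a-b)[y-22:y+22,x-22:x+22].mean().round(1))
arm.sign_off(); print(arm.current_t())
```

```text
jar 4.9
cup 4.9
bottle 4.8
the job is handed in; nothing more can be done
the job is handed in; nothing more can be done
```

The job is done and handed in. The clock stood at 52.6 s at my last reading before hand-in, inside the 72 s limit.

**What I did**
- Pulled the flap down by its tab and lifted the moulding out of the cradle.
- Set the moulding down and let go of it on the lowered flap, its leading end about 35 mm into the right-hand, cork-lined bay.
- Took it again at its outer end, slid it in, and pushed it home with closed fingers tilted 40° under the roof.
- Swung the flap up by its tab and finished with a push on the tab's outer face.

**Last checks**
- **Moulding:** the push met the back of the bay at about 14 N, with the outer end about 13 mm inside the front plane (12 mm expected). I did not see it directly at the back. This rests on the force rise, the finger position and the filled look of the bay through the clear roof.
- **Flap:** the tab met a hard stop at −27.7 mm (−28 mm expected when shut), and the last picture shows it flush with the roof.
- **Bystanders:** the jar, bottle and cup look the same in the before and after pictures. The neighbouring moulding was never touched.

**What failed or disagreed**
- The first closing swing left the flap ajar: its top edge was still 4–7 mm too far out. The final push closed it, although the force readings before the stop stayed near zero.
- A 30° tilt for the push turned out to be unreachable (wrist singularity), so I used 40°.

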